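# Turn the clamp cap over on the flip ramp and assemble the filter holder

### The arm

A 6-joint arm with a two-finger parallel gripper is mounted at the origin on a cart in front of the work surface, level with it; the furniture and walls round the work are solid. World frame = base frame: x ahead of the robot, y to its left, z up, the work surface at z = 0. Lengths are in m, angles in rad, forces in N, time in s.
With the tool pointing down it reaches from about 0.15 to 0.775 m from the base axis. Payload 6.1 kg.
Tool frame: the origin (TCP) lies midway between the tips of the shut fingers; the grasp point (between the pads) lies 19 mm behind it; z points along the fingers, y is the line along which they close (so a half turn about z gives the same grasp; the last joint's range is limited). The gripper opens to 85 mm and grips with 20 to 120 N. Pads are 22 mm wide; open, the fingers measure 114 mm over their backs; the gripper's body (76 mm by 85 mm) begins 54 mm behind the grasp point. The pads swing forward as they close: fully open they stand 13 mm farther back than shut.
Start: joints at [1.232, 0.126, -0.04, 1.405, 0, 1.571], TCP at [0.174, 0.495, 0.231] pointing down, gripper open.
Joint ranges: [-2.72, 2.72], [-0.95, 1.95], [-1.27, 1.35], [-1.78, 2.02], [-1.46, 1.47], [-3.14, 3.14]. Speed limits (rad/s): [2.39, 2.39, 3.01, 3.14, 3.14, 3.14].

### API

Orientations are given as a unit quaternion [x, y, z, w].
In Python, from cell import status, vision, ticket gives the robot as it stands. The module is installed in compiled form; this text tells all that it offers.
- The arm moves only by the tool step_arm, never from a script. Its argument "motion" is a list of rows, each an object with "linear": the shift along the tool's x, y, z in m, a list of three; "delta_rot": the turn, a rotation vector about the tool's x, y, z in degrees, a list of three. A call has 1 to 5 rows; each row shifts and turns the commanded pose from where the row before left it, along the tool's axes as they then stand; what a row does not reach is not made up. A row lasts 1/10 s, in which the tool goes at most 50 mm and 8.59 degrees, less where a joint would pass 70% of its speed; a pose out of reach is approached as far as the arm can. A call with a gripper value outside its range is refused whole. "claw" is the opening, from -1 (shut) to 1 (fully open), so that 0 is half open, set as the call begins (left out, the last holds). The fingers move at their own pace and stop on an object; the grip force is fixed at half the most. Time passes only in rows, so rows that do not move let the fingers close. It gives the time, the measured TCP pose, the force, the opening and the grip force at its end, in the units of the state.
- status.read_state(): the state, without advancing time (a new reading comes with each control period).
- vision.get_image(name): name is "scene" or "top"; returns the picture (400x640x3 uint8, red, green, blue); there is no depth.
- vision.camera_params(name): a dict with "camera_matrix" (3x3 intrinsics, pixels), "D" ([k1, k2, p1, p2, k3] as OpenCV has them; the pictures are not rectified), "R" (3x3) and "t" (3): a world point X has camera coordinates R X + t. Camera axes: x right, y down, z forward; pixel columns grow to the right and rows downward; lengths in m; the calibration is good to about 2 mm. A picture is of the moment at which its call begins. camera_params takes no time and is no camera call.
- ticket.finish_job(): hands the job in; it is judged then, once.
The state is a dict: "clock": time; "joint_pos": joint angles; "qd": joint speeds; "joint_torque": joint torques, N m; "tool_pos": TCP position; "eef_rot": TCP orientation; "contact_force": force on the tool from outside, world axes, zero at the start; "ft_torque": the same for the moment, N m; "finger_gap": opening from 0.0 (shut) to 1.0 (fully open); "grip_force": force on a finger pad.
Only numpy, scipy, OpenCV 4.12 (cv2) and the standard library are available. Lean on these libraries where they do the work, as an engineer would, in place of code of your own. Each camera call takes 0.05 s, during which the arm holds its last target. There are 200 camera calls.

### The job

Assemble the filter holder. First turn the clamp cap, which lies hollow side up, on the flip ramp: let go of it a little more than half over the deck's edge so that it tips down the steep face and leans there, then push its upper edge over so that it falls and lies hollow side down on the landing plate. Then put the perforated support disc on the holder base's post, flat on the base, the smaller spacer ring on top of it, and last take the turned cap and set it hollow side down over the spacer, so that its rim rests on the disc; leave the stapler, timer, petri dish and slide box where they are.

Things in the scene. Friction and masses are not known exactly. Their poses are not given: they have to be found in the camera images.
- cap_mid (a point): centre (half-way up) of the clamp cap: a round white shallow cup with a ribbed outside, 60 mm across, 15 mm high, wall 4 mm, closed face 4.5 mm thick, hollow 52 mm across and 10.5 mm deep. Its z axis points out of the hollow: up at the start (cap lies hollow side up on the worktop), down once turned over. Mass about 60 g.
- cap: the same clamp cap; this origin is the centre of its closed flat outer face, 7.5 mm from cap_mid
- disc_mid (a point): centre of the steel support disc with rings of small dark perforations: 60 mm across, 10 mm thick, hole 16 mm; either face up is right. Flat on the worktop at the start. About 80 g.
- spacer_mid (a point): centre of the plain aluminium spacer ring, the smaller ring: 42 mm across, 8 mm thick, hole 16 mm; either face up is right. Flat on the worktop at the start. About 40 g.
- seat (a point): on the fixed holder base, a round aluminium flange 80 mm across: centre of its flat top (72 mm across, 12 mm above the worktop), at the foot of its upright post. The post is 12 mm thick, rises 19.5 mm above the seat and is tapered at the tip.
- deck (a point): on the fixed grey flip ramp: centre of the top of its raised flat deck, 44 mm above the worktop, 85 mm long (x) and 84 mm wide (y), nothing standing above it. This point's x axis points the way the cap travels; the deck's edge is 42.5 mm on along +x. A cap released with its centre 2 to 10 mm past the edge and mid-way across tips nose down by itself and comes to lean on the ramp face.
- toe (a point): foot of the ramp face, 6 mm above the worktop, 60 mm beyond the deck point along x, axes as deck. The face falls 38 mm at 66 degrees from the deck's edge to here, between deck-high cheeks 72 mm apart. A cap leaning here has its tail 10 to 16 mm above the deck, near the edge; push that along +x, 6 mm above deck level, to 55 mm past the edge and it topples onto the landing.
- landing (a point): middle of the flat landing plate at the foot of the same flip ramp, on its top, 16 mm above the worktop, axes as deck; it lies 119 mm beyond the deck point along x. The plate is 95 mm long (along x, from 76 mm beyond the deck point) and 110 mm wide (along y), and ends with a 6 mm high rib. The toppled cap ends 5 to 30 mm short of this point.
- stapler: bystander: a black stapler, 137x38x42 mm, loose; origin at the centre of its underside. To be left where it is.
- timer: bystander: a flat white timer, 66x72x16 mm, loose; origin at the centre of its underside. To be left where it is.
- petri_0: bystander: a closed petri dish, 90 across, 15 mm high; 90x90x15 mm, loose; origin at the centre of its underside. To be left where it is.
- slide_box: bystander: a blue slide box, 140x91x42 mm, loose; origin at the centre of its underside. To be left where it is.
There are look-alikes about, which are no part of the job. Leave any yellow look-alike of the cap alone.

How it is judged:
On the way, in this order (a step that is already met when the one before it is completed fails the run):
1. the clamp cap is up on its edge or leaning steeply at the ramp's foot, between the cheeks (x of cap_mid in the frame of toe between -0.03 and 0.03 m and y of cap_mid in the frame of toe between -0.015 and 0.015 m and z of cap_mid in the frame of toe below 0.045 m and angle between cap_mid's own z axis and vertical between 0.7 and 2.4 rad), for 0.05 s.
2. the clamp cap lies hollow side down on the ramp's landing plate, at rest (x of cap_mid in the frame of landing between -0.048 and 0.048 m and y of cap_mid in the frame of landing between -0.055 and 0.055 m and z of cap_mid in the frame of landing between 0.0045 and 0.011 m and angle between cap_mid's own z axis and vertical above 3 rad and linear speed of cap below 0.02 m/s and contact force between cap and the fingers below 0.1 N), for 0.2 s.
3. the support disc lies flat on the holder base, round its post (horizontal distance between disc_mid and seat below 0.005 m and z of disc_mid in the frame of seat between 0.003 and 0.0075 m and angle between the z axis of disc_mid and the z axis of seat, either way round below 0.1 rad), for 0.2 s.
4. the spacer ring lies flat on the disc, round the post (all of step 3 and horizontal distance between spacer_mid and seat below 0.005 m and z of spacer_mid in the frame of seat between 0.0115 and 0.0165 m and angle between the z axis of spacer_mid and the z axis of seat, either way round below 0.1 rad), for 0.2 s.
At the end, for the whole second after the job is handed in: Disc flat on the base and spacer flat on the disc, both round the post (centres within 5 mm of it); the cap hollow side down over the spacer with its rim on the disc (centre within 10 mm of the post, level within 0.11 rad), everything released and at rest (all of step 4 and horizontal distance between cap_mid and seat below 0.01 m and z of cap_mid in the frame of seat between 0.0145 and 0.02 m and angle between cap_mid's own z axis and vertical above 3.03 rad and linear speed of cap below 0.02 m/s); the robot touches nothing.
It fails at once if the stapler is shifted by more than 25 mm (distance of stapler from where it was at the start of the episode above 0.025 m).
It fails at once if the timer is shifted by more than 25 mm (distance of timer from where it was at the start of the episode above 0.025 m).
It fails at once if the petri dish is shifted by more than 25 mm (distance of petri_0 from where it was at the start of the episode above 0.025 m).
It fails at once if the slide box is shifted by more than 25 mm (distance of slide_box from where it was at the start of the episode above 0.025 m).
It also fails if it takes over 70 s, if anything falls off the work surface, if the arm or the gripper's body presses on something with over 40 N, if the wrist force passes 120 N, or if a joint passes its speed limit or range.

## Working session

There is one attempt and no reset: what is moved stays moved. The work goes in short steps, Python scripts to look and compute and a tool call to move; the robot and the scene stay as the last step left them, time stands still between calls to the robot, and variables do not carry over. Pictures are saved under pics/ and viewed, at most 10 in all, crops included, and the job is handed in when it is done.

Besides the shell and the picture viewer there is one more tool, called after "Emit:" as a command line: name --argument value ..., lists and objects as JSON in quotes. step_arm: Moves the arm, as the interface text tells. Its arguments: {"type":"object","properties":{"motion":{"type":"array"},"claw":{"type":"number"}},"required":["motion"]}

```bash
mkdir -p pics; cat > h.py <<'E'
import numpy as np, cv2
from cell import status, vision, ticket
def cam(n):
    p=vision.camera_params(n); return [np.array(p[k],float) for k in("camera_matrix","D","R","t")]
def ray(n,px,z):
    K,D,R,t=cam(n); u=cv2.undistortPoints(np.array(px,float).reshape(-1,1,2),K,D).reshape(-1,2)
    d=np.c_[u,np.ones(len(u))]@R; c=-R.T@t
    return c+d*((z-c[2])/d[:,2])[:,None]
def proj(n,X):
    K,D,R,t=cam(n); return cv2.projectPoints(np.array(X,float).reshape(-1,1,3),cv2.Rodrigues(R)[0],t,K,D)[0].reshape(-1,2)
def shot(n,f=None):
    im=vision.get_image(n)[:,:,::-1].copy()
    if f: cv2.imwrite('pics/'+f,im)
    return im
E
python3 - <<'E'
from h import *
for n in('top','scene'):
    shot(n,n+'0.png'); K,D,R,t=cam(n); print(n,K.round(1).tolist(),D,(-R.T@t).round(3),R[2].round(3))
s=status.read_state(); print({k:np.round(v,3).tolist() for k,v in s.items()})
E
```

```text
top [[485.0, 0.0, 310.1], [0.0, 485.0, 195.0], [0.0, 0.0, 1.0]] [-0.10119527  0.          0.          0.          0.        ] [ 0.258 -0.013  1.278] [ 0.198  0.006 -0.98 ]
scene [[473.0, 0.0, 319.1], [0.0, 473.0, 195.9], [0.0, 0.0, 1.0]] [-0.03904105  0.          0.          0.          0.        ] [-0.009 -0.595  0.889] [ 0.47   0.512 -0.719]
{'clock': 0.1, 'joint_pos': [1.232, 0.126, -0.041, 1.405, -0.0, 1.571], 'qd': [-0.001, -0.001, 0.004, -0.001, 0.001, 0.002], 'joint_torque': [-0.001, -43.691, 35.361, 0.014, 0.0, -0.0], 'tool_pos': [0.174, 0.495, 0.231], 'eef_rot': [0.169, 0.986, -0.001, -0.0], 'contact_force': [-0.335, -0.455, 0.137], 'ft_torque': [0.002, 0.025, 0.005], 'grip_force': 0.0, 'finger_gap': 0.999}
```

View pics/top0.png

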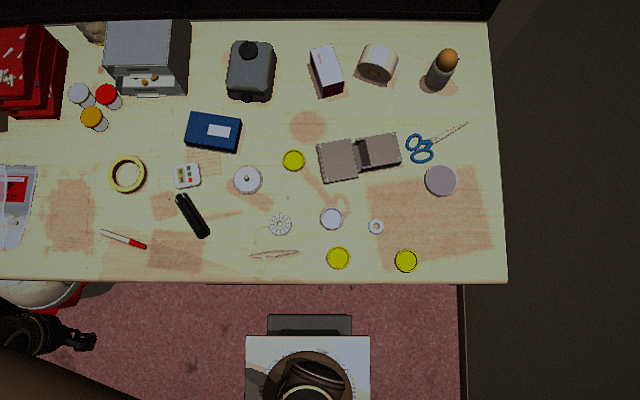

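View pics/scene0.png

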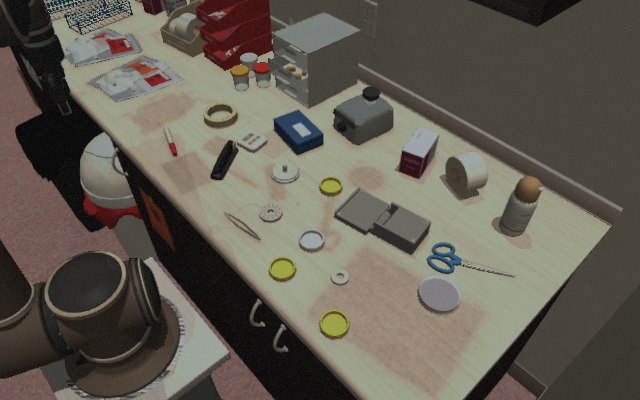

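Candidates for the cap in the top view:
- white cup at (331,218), ribbed and hollow up, which fits the description
- yellow cups at (293,160), (338,257) and (405,260), the look-alikes
- grey petri dish at (440,180)

The disc is the perforated one at (280,223). The spacer is the small ring at (376,226). The base with its post is at (247,180). The ramp is at (318-400, 133-183), with the landing on the left and the deck on the right. I'll check this in a close crop.

```bash
python3 - <<'E'
from h import *
t=cv2.imread('pics/top0.png'); s=cv2.imread('pics/scene0.png')
a=cv2.resize(t[125:245,225:415],(760,480),interpolation=cv2.INTER_CUBIC)
cv2.imwrite('pics/crop_t.png',a)
b=cv2.resize(s[150:290,250:450],(800,560),interpolation=cv2.INTER_CUBIC)
cv2.imwrite('pics/crop_s.png',b)
E
```

```text
(no output)
```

View pics/crop_t.png

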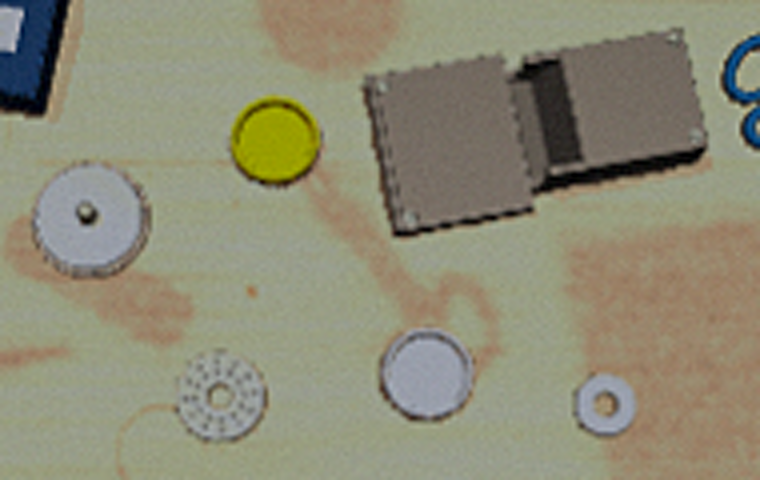

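View pics/crop_s.png

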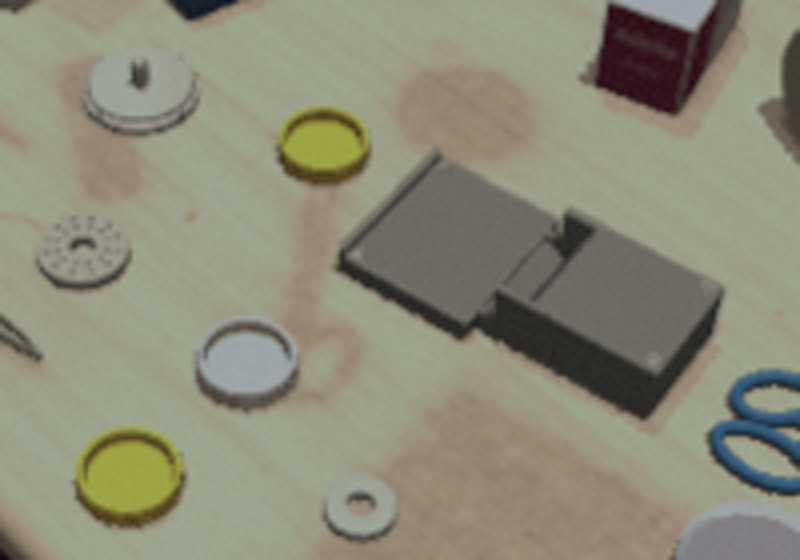

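The crops confirm the choice. The white ribbed cup, hollow up, is at about (331,218) and the disc at (280,224). The spacer is at (376,226), the base with post at (247,179), the deck on the right and the landing with its rib on the left. Next I'll measure both views.

```bash
cat >> h.py <<'E'
def blob(im,seed,r,thr=45,lo=95):
    hsv=cv2.cvtColor(cv2.resize(im,None,fx=4,fy=4,interpolation=cv2.INTER_CUBIC),cv2.COLOR_BGR2HSV)
    m=((hsv[:,:,1]<thr)&(hsv[:,:,2]>lo)).astype(np.uint8)
    x,y=int(seed[0]*4),int(seed[1]*4); R=int(r*4); w=np.zeros_like(m); cv2.circle(w,(x,y),R,1,-1); m&=w
    cs=cv2.findContours(m,cv2.RETR_EXTERNAL,cv2.CHAIN_APPROX_NONE)[0]; c=cv2.convexHull(max(cs,key=cv2.contourArea))
    (cx,cy),ax,an=cv2.fitEllipse(c)
    return (np.array([cx,cy])+.5)/4-.5,np.array(ax)/4
E
python3 - <<'E'
from h import *
I={n:cv2.imread(f'pics/{n}0.png') for n in('top','scene')}
S={'cap':((331.5,218),(312,240),.015),'disc':((280,224),(270.5,212.5),.010),'spacer':((376,226),(340,277),.008),'base':((247.5,180),(285.5,172.5),.012)}
for k,(a,b,z) in S.items():
    for n,p in(('top',a),('scene',b)):
        for thr in(35,45):
            c,ax=blob(I[n],p,20 if k=='base' else 15,thr); print(k,n,thr,c.round(1),ax.round(1),'top-z',ray(n,c,z)[0].round(4),'mid',ray(n,c,z/2)[0].round(4))
T=lambda P:(np.array(P)+.5)/4-.5+[225,125]
C=lambda P:(np.array(P)+.5)/4-.5+[250,150]
print('deck back top',ray('top',T([(680,30),(706,140)]),.044).round(4).tolist())
print('deck back/cheek scene',ray('scene',C([(721,290),(648,374),(498,290),(570,209)]),.044).round(4).tolist())
print('cheek top',ray('top',T([(522,57),(543,183)]),.044).round(4).tolist())
print('landing top',ray('top',T([(500,57),(535,208),(400,235),(370,80)]),.016).round(4).tolist())
print('landing scene',ray('scene',C([(562,223),(460,328)]),.016).round(4).tolist())
print('post tip', ray('top',T([(86,211)]),.0315).round(4),ray('scene',C([(139,64)]),.0315).round(4))
print('spacer/disc hole',ray('top',T([(606,404),(221,396)]),.008).round(4).tolist())
E
```

```text
cap top 35 [331.4 217.8] [23.1 23.3] top-z [ 0.4526 -0.0615  0.015 ] mid [ 0.4538 -0.0618  0.0075]
cap top 45 [329.9 218.7] [24.1 27.6] top-z [ 0.4502 -0.0574  0.015 ] mid [ 0.4513 -0.0577  0.0075]
cap scene 35 [309.8 237.9] [24.  28.1] top-z [ 0.4526 -0.0611  0.015 ] mid [ 0.4566 -0.0566  0.0075]
cap scene 45 [310.9 239.7] [28.1 30.4] top-z [ 0.451 -0.067  0.015] mid [ 0.4549 -0.0625  0.0075]
disc top 35 [277.8 223.7] [22.4 26.3] top-z [0.4372 0.0799 0.01  ] mid [0.4379 0.0803 0.005 ]
disc top 45 [279.6 223.3] [28.6 30.3] top-z [0.4382 0.075  0.01  ] mid [0.4389 0.0753 0.005 ]
disc scene 35 [269.8 210.4] [19.7 30.2] top-z [0.4394 0.0752 0.01  ] mid [0.442 0.079 0.005]
disc scene 45 [270.1 212.1] [29.9 30. ] top-z [0.4363 0.0701 0.01  ] mid [0.4388 0.0739 0.005 ]
spacer top 35 [375.8 225.8] [15.5 15.8] top-z [ 0.4329 -0.179   0.008 ] mid [ 0.4335 -0.1795  0.004 ]
spacer top 45 [371.8 225.6] [17.8 24.1] top-z [ 0.4333 -0.1684  0.008 ] mid [ 0.4339 -0.1689  0.004 ]
spacer scene 35 [337.2 274.6] [16.4 24.4] top-z [ 0.4319 -0.1766  0.008 ] mid [ 0.4339 -0.1746  0.004 ]
spacer scene 45 [3
[... 331 characters left out ...]
547 0.012 ] mid [0.5628 0.1599 0.006 ]
base scene 45 [286.2 171.4] [36.8 40.6] top-z [0.5598 0.1566 0.012 ] mid [0.5637 0.1618 0.006 ]
deck back top [[0.6805, -0.2307, 0.044], [0.6042, -0.2454, 0.044]]
deck back/cheek scene [[0.6793, -0.2337, 0.044], [0.5985, -0.2454, 0.044], [0.5814, -0.145, 0.044], [0.6624, -0.1297, 0.044]]
cheek top [[0.6608, -0.1244, 0.044], [0.5743, -0.1369, 0.044]]
landing top [[0.6699, -0.112, 0.016], [0.5642, -0.1341, 0.016], [0.5453, -0.0437, 0.016], [0.6531, -0.0235, 0.016]]
landing scene [[0.6717, -0.119, 0.016], [0.5621, -0.1354, 0.016]]
post tip [[0.5573 0.1645 0.0315]] [[0.5579 0.1606 0.0315]]
spacer/disc hole [[0.4333, -0.1799, 0.008], [0.4376, 0.0745, 0.008]]
```

Emit:
step_arm --motion '[{"linear": [0,0,0],"delta_rot": [0,0,8.5]},{"linear": [0,0,0],"delta_rot": [0,0,8.5]},{"linear": [0,0,0],"delta_rot": [0,0,8.5]},{"linear": [0,0,0],"delta_rot": [0,0,8.5]},{"linear": [0,0,0],"delta_rot": [0,0,8.5]}]' --claw 1

```text
clock: 0.6
tool_pos: [0.1744, 0.4949, 0.2308]
eef_rot: [0.517, 0.856, -0.0, 0.0]
contact_force: [-0.2, 0.7, -0.3]
finger_gap: 0.999
grip_force: 0.0
```

Emit:
step_arm --motion '[{"linear": [0,0,0],"delta_rot": [0,0,8.5]},{"linear": [0,0,0],"delta_rot": [0,0,8.5]},{"linear": [-0.04,0.011,0],"delta_rot": [0,0,0]},{"linear": [-0.04,0.011,0],"delta_rot": [0,0,0]},{"linear": [-0.04,0.011,0],"delta_rot": [0,0,0]}]'

```text
clock: 1.1
tool_pos: [0.2301, 0.3824, 0.2307]
eef_rot: [0.635, 0.773, -0.001, 0.0]
contact_force: [0.2, -0.2, 0.4]
finger_gap: 0.997
grip_force: 0.0
```

Emit:
step_arm --motion '[{"linear": [-0.04,0.011,0.01],"delta_rot": [0,0,0]},{"linear": [-0.04,0.011,0.01],"delta_rot": [0,0,0]},{"linear": [-0.04,0.011,0.01],"delta_rot": [0,0,0]},{"linear": [-0.04,0.011,0.01],"delta_rot": [0,0,0]},{"linear": [-0.04,0.011,0.01],"delta_rot": [0,0,0]}]'

```text
clock: 1.6
tool_pos: [0.3225, 0.1964, 0.1808]
eef_rot: [0.635, 0.772, 0.0, 0.0]
contact_force: [1.3, 0.5, 0.8]
finger_gap: 0.998
grip_force: 0.0
```

Emit:
step_arm --motion '[{"linear": [-0.04,0.011,0.01],"delta_rot": [0,0,0]},{"linear": [-0.04,0.011,0.01],"delta_rot": [0,0,0]},{"linear": [-0.04,0.011,0.01],"delta_rot": [0,0,0]},{"linear": [-0.04,0.011,0.01],"delta_rot": [0,0,0]},{"linear": [0,0,0],"delta_rot": [0,0,0]}]'

```text
clock: 2.1
tool_pos: [0.3969, 0.0458, 0.1398]
eef_rot: [0.638, 0.77, -0.001, -0.0]
contact_force: [-1.4, -0.1, -0.5]
finger_gap: 0.998
grip_force: 0.0
```

Emit:
step_arm --motion '[{"linear": [-0.039,0.012,0.015],"delta_rot": [0,0,0]},{"linear": [-0.039,0.012,0.015],"delta_rot": [0,0,0]},{"linear": [-0.038,0.011,0.02],"delta_rot": [0,0,0]},{"linear": [0,0,0.03],"delta_rot": [0,0,0]},{"linear": [0,0,0.02],"delta_rot": [0,0,0]}]'

```text
clock: 2.6
tool_pos: [0.4524, -0.058, 0.0394]
eef_rot: [0.636, 0.772, -0.0, -0.001]
contact_force: [-1.1, 0.1, 0.3]
finger_gap: 1.0
grip_force: 0.0
```

Emit:
step_arm --motion '[{"linear": [0,0,0.02],"delta_rot": [0,0,0]},{"linear": [0,0,0.013],"delta_rot": [0,0,0]},{"linear": [0,0,0.007],"delta_rot": [0,0,0]},{"linear": [0,0,0],"delta_rot": [0,0,0]}]'

```text
clock: 3.0
tool_pos: [0.4522, -0.057, 0.0005]
eef_rot: [0.635, 0.772, -0.0, -0.001]
contact_force: [-0.0, -0.4, 0.4]
finger_gap: 1.0
grip_force: 0.0
```

```bash
python3 - <<'E'
from h import *
for n in('top','scene'): shot(n,n+'1.png')
t=cv2.imread('pics/top1.png');s=cv2.imread('pics/scene1.png')
a=cv2.resize(t[170:260,290:380],(390,390),interpolation=cv2.INTER_CUBIC)
b=cv2.resize(s[195:285,265:355],(390,390),interpolation=cv2.INTER_CUBIC)
cv2.imwrite('pics/c1.png',np.hstack([a,b]))
E
```

```text
(no output)
```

View pics/c1.png

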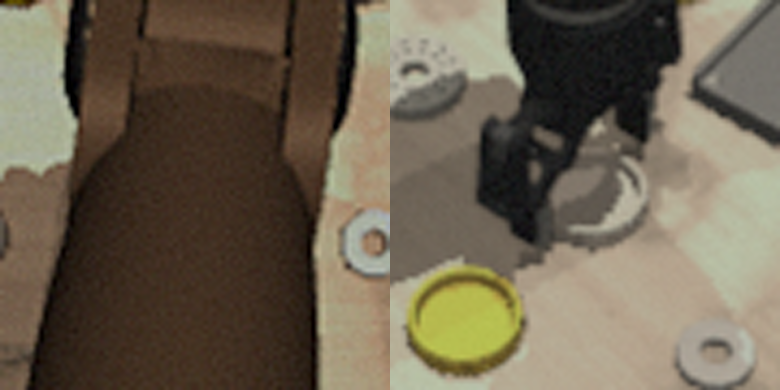

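The crop shows the cap between the open fingers, about 5 mm off along tool -x. I'll correct that and close.

Emit:
step_arm --motion '[{"linear": [-0.0045,0,0.003],"delta_rot": [0,0,0]},{"linear": [0,0,0],"delta_rot": [0,0,0]}]'

```text
clock: 3.3
tool_pos: [0.4544, -0.0624, -0.0013]
eef_rot: [0.636, 0.772, 0.0, 0.0]
contact_force: [0.1, -1.2, 0.4]
finger_gap: 1.001
grip_force: 0.0
```

Emit:
step_arm --motion '[{"linear": [0,0,0],"delta_rot": [0,0,0]},{"linear": [0,0,0],"delta_rot": [0,0,0]},{"linear": [0,0,0],"delta_rot": [0,0,0]},{"linear": [0,0,0],"delta_rot": [0,0,0]},{"linear": [0,0,0],"delta_rot": [0,0,0]}]' --claw 0

```text
clock: 3.8
tool_pos: [0.4542, -0.0622, -0.0006]
eef_rot: [0.636, 0.772, 0.0, 0.001]
contact_force: [-2.2, 0.4, 8.2]
finger_gap: 0.675
grip_force: 62.8
```

Emit:
step_arm --motion '[{"linear": [0,0,-0.03],"delta_rot": [0,0,0]},{"linear": [0,0,-0.04],"delta_rot": [0,0,0]},{"linear": [-0.01,0.02,-0.03],"delta_rot": [0,0,0]},{"linear": [-0.03,0.035,0],"delta_rot": [0,0,0]},{"linear": [-0.03,0.035,0],"delta_rot": [0,0,0]}]'

```text
clock: 4.3
tool_pos: [0.5576, -0.1139, 0.1003]
eef_rot: [0.635, 0.772, 0.001, 0.002]
contact_force: [1.1, 1.1, -0.3]
finger_gap: 0.673
grip_force: 64.8
```

Emit:
step_arm --motion '[{"linear": [-0.03,0.035,0],"delta_rot": [0,0,0]},{"linear": [-0.018,0.024,0.01],"delta_rot": [0,0,0]},{"linear": [0,0,0.02],"delta_rot": [0,0,0]},{"linear": [0,0,0],"delta_rot": [0,0,0]},{"linear": [0,0,0],"delta_rot": [0,0,0]}]'

```text
clock: 4.8
tool_pos: [0.6219, -0.1489, 0.0679]
eef_rot: [0.635, 0.772, -0.0, -0.001]
contact_force: [0.7, -0.3, -0.7]
finger_gap: 0.676
grip_force: 64.7
```

```bash
python3 - <<'E'
from h import *
for n in('top','scene'): shot(n,n+'2.png')
t=cv2.imread('pics/top2.png');s=cv2.imread('pics/scene2.png')
a=cv2.resize(t[110:200,310:400],(390,390),interpolation=cv2.INTER_CUBIC)
b=cv2.resize(s[160:260,340:440],(400,400),interpolation=cv2.INTER_CUBIC)
cv2.imwrite('pics/c2.png',np.hstack([cv2.copyMakeBorder(a,0,10,0,10,0),b]))
st=status.read_state(); p=st['tool_pos']; q=st['eef_rot']; print(np.round(p,4),st['contact_force'],st['grip_force'])
C=lambda P:(np.array(P)-[340,160]+.5)*4-.5
z=p[2]
ang=np.linspace(0,2*np.pi,8,endpoint=False)
print('expected cap rim (crop px)',C(proj('scene',[[p[0]+.03*np.cos(a),p[1]+.03*np.sin(a),z+.015] for a in ang])).round().tolist())
E
```

```text
[ 0.6227 -0.1489  0.0694] [ 0.98747367 -0.21465987  0.21817782] 64.742776080966
expected cap rim (crop px) [[231.0, 148.0], [195.0, 136.0], [160.0, 145.0], [146.0, 171.0], [163.0, 198.0], [200.0, 211.0], [236.0, 201.0], [249.0, 174.0]]
```

View pics/c2.png

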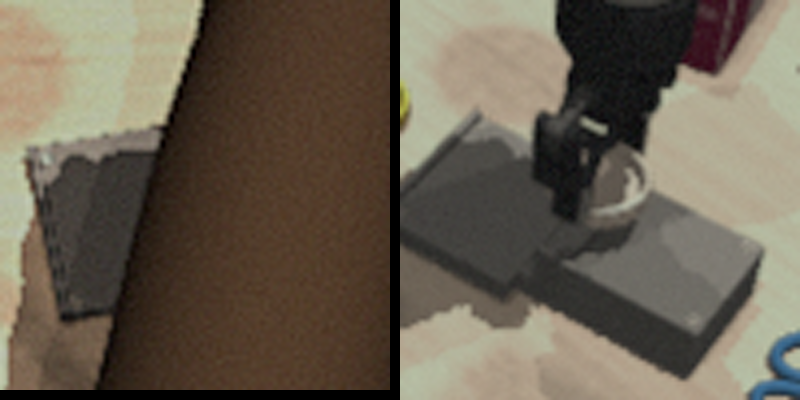

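The cap is in the grip, with its rim where predicted to within about 1 mm (right extent at crop (652,180)). One last numeric check of the deck's edge before lowering.

```bash
python3 - <<'E'
from h import *
T=lambda P:(np.array(P)+.5)/4-.5+[225,125]
C=lambda P:(np.array(P)+.5)/4-.5+[250,150]
print(ray('top',T([(562,62),(582,160)]),.044).round(4).tolist())
print(ray('scene',C([(533,300),(590,235)]),.044).round(4).tolist())
st=status.read_state()['eef_rot']; print(st)
E
```

```text
[[0.6575, -0.151, 0.044], [0.5901, -0.1629, 0.044]]
[[0.591, -0.1641, 0.044], [0.6551, -0.1523, 0.044]]
[6.35365967e-01 7.72211022e-01 2.00472274e-04 4.30607649e-04]
```

Emit:
step_arm --motion '[{"linear": [-0.001,0,0.012],"delta_rot": [0,0,0]},{"linear": [0,0,0.008],"delta_rot": [0,0,0]},{"linear": [0,0,0.004],"delta_rot": [0,0,0]},{"linear": [0,0,0],"delta_rot": [0,0,0]},{"linear": [0,0,0],"delta_rot": [0,0,0]}]'

```text
clock: 5.4
tool_pos: [0.6228, -0.1501, 0.0441]
eef_rot: [0.635, 0.772, -0.0, -0.0]
contact_force: [-0.5, -0.1, 0.1]
finger_gap: 0.671
grip_force: 64.7
```

Emit:
step_arm --motion '[{"linear": [0,0,0],"delta_rot": [0,0,0]},{"linear": [0,0,0],"delta_rot": [0,0,0]},{"linear": [0,0,0],"delta_rot": [0,0,0]},{"linear": [0,0,0],"delta_rot": [0,0,0]},{"linear": [0,0,0],"delta_rot": [0,0,0]}]' --claw 1

```text
clock: 5.9
tool_pos: [0.623, -0.1502, 0.0443]
eef_rot: [0.635, 0.772, 0.0, 0.0]
contact_force: [0.7, -0.4, 0.1]
finger_gap: 0.996
grip_force: 0.0
```

Emit:
step_arm --motion '[{"linear": [0,0,-0.03],"delta_rot": [0,0,0]},{"linear": [-0.02,0,-0.03],"delta_rot": [0,0,0]},{"linear": [-0.04,0,-0.01],"delta_rot": [0,0,0]},{"linear": [-0.02,0,0],"delta_rot": [0,0,0]},{"linear": [0,0,0],"delta_rot": [0,0,0]}]'

```text
clock: 6.4
tool_pos: [0.6385, -0.2312, 0.1138]
eef_rot: [0.637, 0.771, -0.0, 0.0]
contact_force: [0.3, 1.2, -0.8]
finger_gap: 1.005
grip_force: 0.0
```

```bash
python3 - <<'E'
from h import *
t=shot('top','top3.png');s=shot('scene','scene3.png')
a=cv2.resize(t[110:210,310:410],(400,400),interpolation=cv2.INTER_CUBIC)
b=cv2.resize(s[160:260,340:440],(400,400),interpolation=cv2.INTER_CUBIC)
cv2.imwrite('pics/c3.png',np.hstack([a,b]))
E
```

```text
(no output)
```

View pics/c3.png

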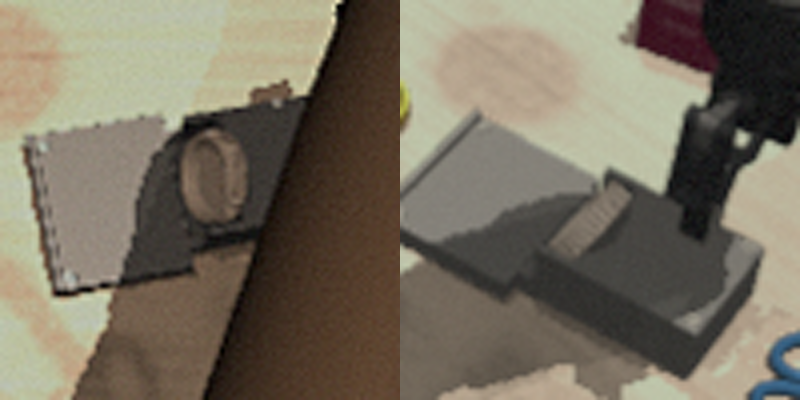

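The cap leans on the ramp face between the cheeks, seen edge-on at crop (590,215) with the hollow towards the landing. I'll shut the fingers, lower them behind it and push.

Emit:
step_arm --motion '[{"linear": [0.01,0,0.02],"delta_rot": [0,0,0]},{"linear": [0,0,0.015],"delta_rot": [0,0,0]},{"linear": [0,0,0],"delta_rot": [0,0,0]},{"linear": [0,0,0],"delta_rot": [0,0,0]},{"linear": [0,0,0],"delta_rot": [0,0,0]}]' --claw -1

```text
clock: 7.0
tool_pos: [0.6368, -0.2185, 0.0801]
eef_rot: [0.635, 0.772, 0.0, 0.0]
contact_force: [0.3, -0.9, -0.2]
finger_gap: 0.145
grip_force: 0.0
```

Emit:
step_arm --motion '[{"linear": [0,0,0.015],"delta_rot": [0,0,0]},{"linear": [0,0,0.01],"delta_rot": [0,0,0]},{"linear": [0,0,0.004],"delta_rot": [0,0,0]},{"linear": [0,0,0],"delta_rot": [0,0,0]},{"linear": [0,0,0],"delta_rot": [0,0,0]}]'

```text
clock: 7.5
tool_pos: [0.6366, -0.219, 0.0507]
eef_rot: [0.636, 0.772, 0.0, 0.0]
contact_force: [-0.2, -0.2, 0.1]
finger_gap: 0.001
grip_force: 0.0
```

Emit:
step_arm --motion '[{"linear": [0.015,0,0],"delta_rot": [0,0,0]},{"linear": [0.012,0,0],"delta_rot": [0,0,0]},{"linear": [0.01,0,0],"delta_rot": [0,0,0]},{"linear": [0.01,0,0],"delta_rot": [0,0,0]},{"linear": [0.01,0,0],"delta_rot": [0,0,0]}]'

```text
clock: 8.0
tool_pos: [0.6254, -0.1618, 0.0506]
eef_rot: [0.635, 0.772, 0.0, 0.0]
contact_force: [0.8, -0.1, 0.2]
finger_gap: 0.006
grip_force: 0.1
```

Emit:
step_arm --motion '[{"linear": [0.01,0,0],"delta_rot": [0,0,0]},{"linear": [0.01,0,0],"delta_rot": [0,0,0]},{"linear": [0.01,0,0],"delta_rot": [0,0,0]},{"linear": [0.01,0,0],"delta_rot": [0,0,0]},{"linear": [0.01,0,0],"delta_rot": [0,0,0]}]'

```text
clock: 8.5
tool_pos: [0.6156, -0.113, 0.0503]
eef_rot: [0.636, 0.772, 0.0, -0.0]
contact_force: [0.1, -0.2, 0.4]
finger_gap: -0.002
grip_force: 0.0
```

Emit:
step_arm --motion '[{"linear": [0.011,0,0],"delta_rot": [0,0,0]},{"linear": [0,0,0],"delta_rot": [0,0,0]},{"linear": [0,0,0],"delta_rot": [0,0,0]}]'

```text
clock: 8.8
tool_pos: [0.6137, -0.1028, 0.0504]
eef_rot: [0.635, 0.772, -0.0, 0.0]
contact_force: [0.2, -1.3, 0.2]
finger_gap: -0.004
grip_force: 0.0
```

Emit:
step_arm --motion '[{"linear": [-0.02,0,-0.02],"delta_rot": [0,0,0]},{"linear": [-0.03,0,-0.03],"delta_rot": [0,0,0]},{"linear": [-0.04,-0.03,-0.02],"delta_rot": [0,0,0]},{"linear": [-0.04,-0.04,0],"delta_rot": [0,0,0]},{"linear": [0,0,0],"delta_rot": [0,0,0]}]' --claw 1

```text
clock: 9.3
tool_pos: [0.573, -0.2405, 0.1199]
eef_rot: [0.638, 0.77, -0.001, 0.001]
contact_force: [0.1, 0.5, 0.0]
finger_gap: 0.85
grip_force: 0.0
```

```bash
python3 - <<'E'
from h import *
t=shot('top','top4.png');s=shot('scene','scene4.png')
a=cv2.resize(t[100:240,220:360],(420,420),interpolation=cv2.INTER_CUBIC)
b=cv2.resize(s[150:255,330:425],(380,420),interpolation=cv2.INTER_CUBIC)
cv2.imwrite('pics/c4.png',np.hstack([a,b]))
E
```

```text
(no output)
```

View pics/c4.png

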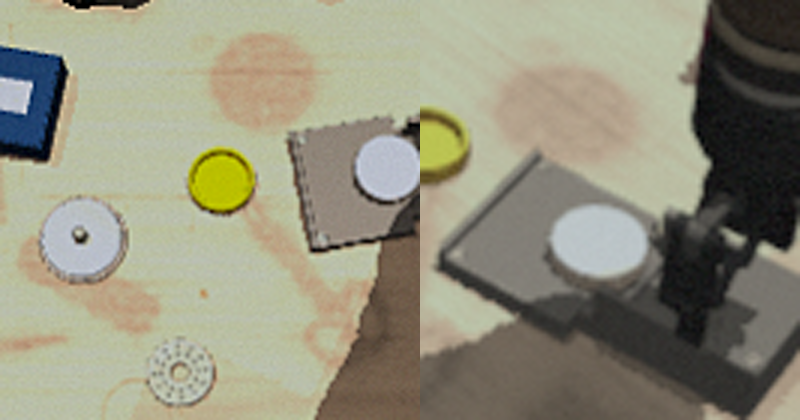

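The cap lies hollow side down on the landing, with its white closed face at scene crop (600,240). Next I'll measure the disc, base and cap again on averaged frames.

```bash
cat >> h.py <<'E'
def avg(n,k=4): return np.mean([vision.get_image(n)[:,:,::-1].astype(np.float32) for _ in range(k)],0)
def fit(n,im,c,r,z,win=1.5,w=None):
    """outline of white disc-like thing: low Lab-b vs. wood; centre on plane z and radius from contour rays"""
    s=8; h=int(r*win)+1; x0,y0=int(c[0])-h,int(c[1])-h
    p=cv2.resize(im[y0:y0+2*h+1,x0:x0+2*h+1].clip(0,255).astype(np.uint8),None,fx=s,fy=s,interpolation=cv2.INTER_CUBIC)
    b=cv2.GaussianBlur(cv2.cvtColor(p,cv2.COLOR_BGR2LAB)[:,:,2 if w is None else w],(0,0),3)
    T,m=cv2.threshold(b,0,255,(cv2.THRESH_BINARY_INV if w is None else cv2.THRESH_BINARY)+cv2.THRESH_OTSU)
    cs=cv2.findContours(m,cv2.RETR_EXTERNAL,cv2.CHAIN_APPROX_NONE)[0]
    q=max(cs,key=cv2.contourArea).reshape(-1,2)
    X=ray(n,(q+.5)/s-.5+[x0,y0],z)[:,:2]
    for _ in range(4):
        A=np.c_[2*X,np.ones(len(X))]; o=np.linalg.lstsq(A,(X**2).sum(1),rcond=None)[0]; R=np.sqrt(o[2]+o[:2]@o[:2])
        e=abs(np.hypot(*(X-o[:2]).T)-R); X=X[e<=max(np.percentile(e,90),.0008)]
    return o[:2].round(4),R.round(4),e.max().round(4)
E
python3 - <<'E'
from h import *
t=avg('top');s=avg('scene'); np.savez('a4.npz',t=t,s=s)
print('disc',fit('top',t,(280,224),12,.008),fit('scene',s,(271,212.5),12,.008))
print('base',fit('top',t,(247,179.5),15,.010),fit('scene',s,(285,173),15,.010))
print('spacer',fit('top',t,(376,226),9,.006),fit('scene',s,(340,276),9,.006))
print('cap',fit('top',t,(349,156),12,.031,1.4,0),fit('scene',s,(374.5,210),13,.031,1.4,0))
E
```

```text
disc (array([0.4401, 0.0757]), np.float64(0.0319), np.float64(0.0085)) (array([0.4372, 0.0706]), np.float64(0.0326), np.float64(0.002))
base (array([0.5583, 0.1658]), np.float64(0.0366), np.float64(0.0008)) (array([0.5554, 0.1591]), np.float64(0.0426), np.float64(0.0019))
spacer (array([ 0.4418, -0.1526]), np.float64(0.0324), np.float64(0.014)) (array([ 0.4427, -0.1741]), np.float64(0.033), np.float64(0.0069))
cap (array([ 0.624 , -0.0969]), np.float64(0.0439), np.float64(0.0117)) (array([ 0.6326, -0.0949]), np.float64(0.0507), np.float64(0.0116))
```

```bash
python3 - <<'E'
from h import *
a=np.load('a4.npz')
g=lambda im:cv2.cvtColor(im.clip(0,255).astype(np.uint8),cv2.COLOR_BGR2GRAY)
print('top post cols240-253 rows170-186');print(g(a['t'])[170:187,240:254])
print('scene post cols278-292 rows158-178');print(g(a['s'])[158:179,278:293])
print('disc hole top c273-288 r216-232');print(g(a['t'])[216:232,273:289])
for X in([.5575,.1635,.0315],[.5575,.1635,.012],[.4375,.0745,.01]): print(X,proj('top',X).round(1),proj('scene',X).round(1))
E
```

```text
top post cols240-253 rows170-186
[[191 191 189 190 187 188 190 189 188 190 188 189 188 192]
 [189 190 188 190 188 189 190 189 188 189 188 189 188 189]
 [192 189 187 189 188 190 189 192 187 189 190 188 188 187]
 [190 190 189 189 189 190 190 189 190 189 190 189 190 188]
 [190 188 190 191 190 195 194 194 193 188 188 191 189 188]
 [190 191 189 193 188 157 157 160 195 193 191 189 189 190]
 [188 191 193 189 153 152 149 135 174 198 192 190 188 187]
 [190 191 194 178 121 189 202 157 105 168 194 190 190 189]
 [189 191 193 179  99 135 163 116  49 128 197 191 191 188]
 [190 189 193 188 138  49  69  44  57 148 192 193 191 191]
 [190 189 191 197 185  71  22  32 101 178 190 192 189 189]
 [191 190 191 193 193 158 142 149 167 195 190 189 190 189]
 [189 189 192 190 191 198 198 198 194 192 190 190 190 191]
 [190 191 190 191 191 191 191 192 192 192 190 191 190 190]
 [189 190 189 189 189 188 191 190 189 190 189 190 191 191]
 [191 190 190 191 189 190 189 192 188 190 191 190 190 190]
 [189 190 190 190 190 189 190 189 190 190 189 189 191 191]]
scene post cols278-292 rows158-178
[[187 187 185 186 187 189 18
[... 1868 characters left out ...]
1 151 195 163 129 190 185 185 188 170 154 192 182 172 187 181]
 [165 173 194 168 139 185 185 184 173 158 181 180 167 191 191 192]
 [187 172 180 186 167 170 164 172 164 166 192 166 135 181 185 177]
 [186 160 153 195 189 179 176 178 182 188 191 181 168 171 145 158]
 [162 180 170 179 168 193 192 193 193 169 135 179 190 181 161 178]
 [171 188 191 168 133 179 174 149 179 177 152 181 191 191 194 184]
 [189 190 185 168 165 181 171 142 183 192 186 164 167 193 191 150]
 [196 193 163 133 192 192 180 158 181 191 188 171 175 197 164 122]]
[0.5575, 0.1635, 0.0315] [[246.5 177.3]] [[283.6 165.2]]
[0.5575, 0.1635, 0.012] [[247.5 179. ]] [[283.9 170.5]]
[0.4375, 0.0745, 0.01] [[279.8 223.6]] [[269.4 210.9]]
```

Emit:
step_arm --motion '[{"linear": [0.037,-0.008,0.003],"delta_rot": [0,0,0]},{"linear": [0.037,-0.008,0.003],"delta_rot": [0,0,0]},{"linear": [0.037,-0.008,0.003],"delta_rot": [0,0,0]},{"linear": [0.037,-0.008,0.003],"delta_rot": [0,0,0]},{"linear": [0.037,-0.008,0.003],"delta_rot": [0,0,0]}]' --claw 1

```text
clock: 10.3
tool_pos: [0.4998, -0.0599, 0.1038]
eef_rot: [0.635, 0.772, 0.0, 0.0]
contact_force: [-0.6, 1.3, 0.4]
finger_gap: 1.001
grip_force: 0.0
```

Emit:
step_arm --motion '[{"linear": [0.037,-0.008,0.003],"delta_rot": [0,0,0]},{"linear": [0.037,-0.009,0.01],"delta_rot": [0,0,0]},{"linear": [0.037,-0.009,0.01],"delta_rot": [0,0,0]},{"linear": [0.037,-0.009,0.02],"delta_rot": [0,0,0]},{"linear": [0,0,0.02],"delta_rot": [0,0,0]}]'

```text
clock: 10.8
tool_pos: [0.436, 0.0804, 0.0407]
eef_rot: [0.633, 0.774, 0.001, -0.0]
contact_force: [0.2, -0.9, -0.1]
finger_gap: 1.005
grip_force: 0.0
```

Emit:
step_arm --motion '[{"linear": [0,0,0.01],"delta_rot": [0,0,0]},{"linear": [0,0,0],"delta_rot": [0,0,0]},{"linear": [0,0,0],"delta_rot": [0,0,0]}]'

```text
clock: 11.1
tool_pos: [0.4382, 0.0766, 0.0313]
eef_rot: [0.636, 0.772, 0.0, 0.0]
contact_force: [-0.5, -0.7, -0.5]
finger_gap: 0.998
grip_force: 0.0
```

Emit:
step_arm --motion '[{"linear": [-0.002,-0.001,0.012],"delta_rot": [0,0,0]},{"linear": [0,0,0.01],"delta_rot": [0,0,0]},{"linear": [0,0,0.008],"delta_rot": [0,0,0]},{"linear": [0,0,0],"delta_rot": [0,0,0]},{"linear": [0,0,0],"delta_rot": [0,0,0]}]'

```text
clock: 11.6
tool_pos: [0.4368, 0.0746, 0.0006]
eef_rot: [0.636, 0.772, -0.0, -0.0]
contact_force: [0.1, 0.3, 0.6]
finger_gap: 0.996
grip_force: 0.0
```

Emit:
step_arm --motion '[{"linear": [0,0,0],"delta_rot": [0,0,0]},{"linear": [0,0,0],"delta_rot": [0,0,0]},{"linear": [0,0,0],"delta_rot": [0,0,0]},{"linear": [0,0,0],"delta_rot": [0,0,0]},{"linear": [0,0,0],"delta_rot": [0,0,0]}]' --claw 0

```text
clock: 12.1
tool_pos: [0.4375, 0.0749, 0.0019]
eef_rot: [0.635, 0.772, 0.001, 0.0]
contact_force: [-1.0, 0.5, 6.4]
finger_gap: 0.651
grip_force: 62.1
```

Emit:
step_arm --motion '[{"linear": [0,0,-0.025],"delta_rot": [0,0,0]},{"linear": [0,0,-0.035],"delta_rot": [0,0,0]},{"linear": [0.016,0.034,0],"delta_rot": [0,0,0]},{"linear": [0.017,0.034,0],"delta_rot": [0,0,0]},{"linear": [0.017,0.034,0],"delta_rot": [0,0,0]}]'

```text
clock: 12.6
tool_pos: [0.5288, 0.1444, 0.0618]
eef_rot: [0.636, 0.772, 0.001, 0.001]
contact_force: [0.8, -0.9, -1.4]
finger_gap: 0.654
grip_force: 64.2
```

Emit:
step_arm --motion '[{"linear": [0.017,0.033,0],"delta_rot": [0,0,0]},{"linear": [0,0,0.01],"delta_rot": [0,0,0]},{"linear": [0,0,0],"delta_rot": [0,0,0]},{"linear": [0,0,0],"delta_rot": [0,0,0]},{"linear": [0,0,0],"delta_rot": [0,0,0]}]'

```text
clock: 13.1
tool_pos: [0.5558, 0.1658, 0.0512]
eef_rot: [0.636, 0.772, -0.0, -0.0]
contact_force: [-0.5, -0.2, -1.3]
finger_gap: 0.647
grip_force: 64.2
```

```bash
python3 - <<'E'
from h import *
s=avg('scene'); np.save('s5.npy',s)
st=status.read_state(); p=st['tool_pos']; print(np.round(p,4))
b=cv2.resize(s[130:200,245:325].clip(0,255).astype(np.uint8),(800,700),interpolation=cv2.INTER_CUBIC)[:600]
cv2.imwrite('pics/c5.png',b)
C=lambda P:(np.array(P)-[245,130]+.5)*10-.5
ang=np.linspace(0,2*np.pi,8,endpoint=False)
for r,z in((.03,.0081),(.008,.0081),(.03,-.0019)): print(r,z,C(proj('scene',[[p[0]+r*np.cos(a),p[1]+r*np.sin(a),p[2]+z] for a in ang])).round().tolist())
print('post',C(proj('scene',[[.5575,.165,.0315],[.5575,.165,.012]])).round().tolist())
E
```

```text
[0.5565 0.1662 0.0515]
0.03 0.0081 [[462.0, 225.0], [387.0, 201.0], [305.0, 219.0], [263.0, 270.0], [287.0, 325.0], [364.0, 350.0], [448.0, 331.0], [488.0, 278.0]]
0.008 0.0081 [[399.0, 261.0], [379.0, 254.0], [356.0, 259.0], [345.0, 273.0], [352.0, 288.0], [372.0, 294.0], [395.0, 289.0], [406.0, 275.0]]
0.03 -0.0019 [[464.0, 253.0], [389.0, 229.0], [307.0, 247.0], [265.0, 299.0], [289.0, 353.0], [366.0, 379.0], [450.0, 359.0], [490.0, 306.0]]
post [[387.0, 353.0], [390.0, 406.0]]
```

View pics/c5.png

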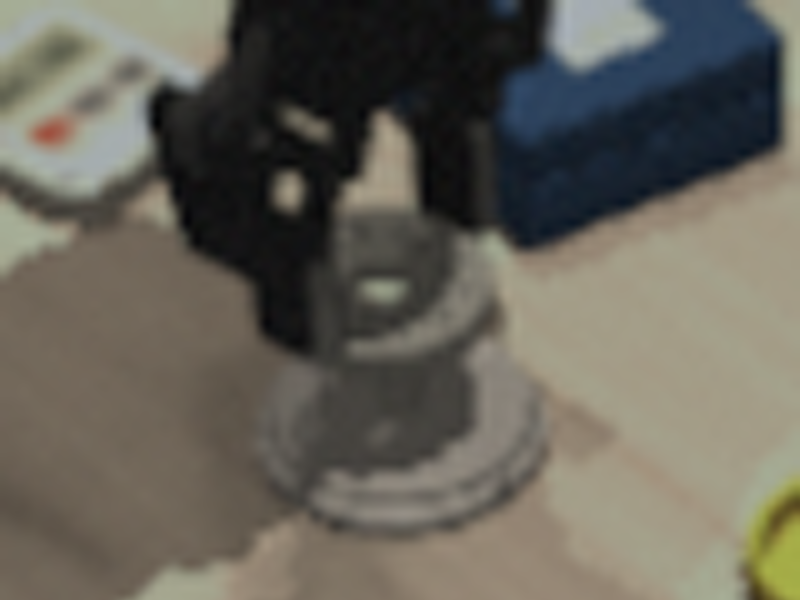

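The disc is held over the base. Its right edge, at crop (498,275), and the post show the same +0.8 px scene offset, so they line up within about 1 mm. I'll lower it in stages and watch the force.

Emit:
step_arm --motion '[{"linear": [-0.001,0.001,0.008],"delta_rot": [0,0,0]},{"linear": [0,0,0.008],"delta_rot": [0,0,0]},{"linear": [0,0,0],"delta_rot": [0,0,0]},{"linear": [0,0,0.005],"delta_rot": [0,0,0]},{"linear": [0,0,0.003],"delta_rot": [0,0,0]}]'

```text
clock: 13.8
tool_pos: [0.5577, 0.1657, 0.0263]
eef_rot: [0.635, 0.772, -0.0, -0.0]
contact_force: [0.2, 0.4, -1.3]
finger_gap: 0.651
grip_force: 64.2
```

Emit:
step_arm --motion '[{"linear": [0,0,0.005],"delta_rot": [0,0,0]},{"linear": [0,0,0.004],"delta_rot": [0,0,0]},{"linear": [0,0,0.002],"delta_rot": [0,0,0]},{"linear": [0,0,0],"delta_rot": [0,0,0]}]'

```text
clock: 14.2
tool_pos: [0.5575, 0.1656, 0.0154]
eef_rot: [0.635, 0.772, -0.0, -0.0]
contact_force: [0.4, -0.3, -1.3]
finger_gap: 0.65
grip_force: 64.2
```

Emit:
step_arm --motion '[{"linear": [0,0,0.001],"delta_rot": [0,0,0]},{"linear": [0,0,0],"delta_rot": [0,0,0]},{"linear": [0,0,0],"delta_rot": [0,0,0]},{"linear": [0,0,0],"delta_rot": [0,0,0]}]' --claw 0.6

```text
clock: 14.6
tool_pos: [0.558, 0.1658, 0.0151]
eef_rot: [0.635, 0.772, 0.0, 0.0]
contact_force: [-0.6, 0.4, -0.0]
finger_gap: 0.803
grip_force: 0.0
```

Emit:
step_arm --motion '[{"linear": [0,0,-0.015],"delta_rot": [0,0,0]},{"linear": [0,0,-0.03],"delta_rot": [0,0,0]},{"linear": [0,0,-0.035],"delta_rot": [0,0,0]},{"linear": [-0.04,-0.023,0],"delta_rot": [0,0,0]},{"linear": [-0.04,-0.023,0],"delta_rot": [0,0,0]}]'

```text
clock: 15.1
tool_pos: [0.5289, 0.0784, 0.0963]
eef_rot: [0.634, 0.773, 0.001, 0.001]
contact_force: [1.1, -0.6, -0.9]
finger_gap: 0.798
grip_force: 0.0
```

Emit:
step_arm --motion '[{"linear": [-0.04,-0.023,0],"delta_rot": [0,0,0]},{"linear": [-0.04,-0.023,0],"delta_rot": [0,0,0]},{"linear": [-0.04,-0.023,0],"delta_rot": [0,0,0]},{"linear": [-0.04,-0.023,0],"delta_rot": [0,0,0]},{"linear": [-0.04,-0.023,0.01],"delta_rot": [0,0,0]}]'

```text
clock: 15.6
tool_pos: [0.4538, -0.1419, 0.0863]
eef_rot: [0.635, 0.772, 0.001, 0.002]
contact_force: [1.2, -1.3, -0.1]
finger_gap: 0.801
grip_force: 0.0
```

Emit:
step_arm --motion '[{"linear": [-0.036,-0.025,0.03],"delta_rot": [0,0,0]},{"linear": [0,0,0.02],"delta_rot": [0,0,0]},{"linear": [0,0,0.01],"delta_rot": [0,0,0]},{"linear": [0,0,0],"delta_rot": [0,0,0]},{"linear": [0,0,0],"delta_rot": [0,0,0]}]'

```text
clock: 16.1
tool_pos: [0.4378, -0.1773, 0.0273]
eef_rot: [0.635, 0.773, 0.0, 0.0]
contact_force: [0.2, 0.7, 0.5]
finger_gap: 0.799
grip_force: 0.0
```

```bash
python3 - <<'E'
from h import *
t=avg('top',3); s=avg('scene',3); np.savez('a6.npz',t=t,s=s)
st=status.read_state(); print(np.round(st['tool_pos'],4))
g=lambda im:cv2.cvtColor(im.clip(0,255).astype(np.uint8),cv2.COLOR_BGR2GRAY)
print('top base r164-192,c234-260 /10');print('\n'.join(' '.join('%2d'%(v//10) for v in r) for r in g(t)[164:194,233:261]))
P=lambda X:(proj('top',X).round(1).tolist(),proj('scene',X).round(1).tolist())
print('disc top ctr',P([.5575,.165,.022]),'post',P([.5575,.165,.0315]),'spacer',P([.433,-.1793,.008]))
print('scene base');print('\n'.join(' '.join('%2d'%(v//10) for v in r) for r in g(s)[155:182,266:304]))
a=np.load('a4.npz')
print('top spacer pre');print('\n'.join(' '.join('%2d'%(v//10) for v in r) for r in g(cv2.imread('pics/top0.png').astype(np.float32))[214:238,364:389]))
E
```

```text
[ 0.4377 -0.1775  0.0273]
top base r164-192,c234-260 /10
16 16 16 16 16 16 16 17 17 17 17 17 17 16 16 16 16 16 16 16 17 16 16 16 16 16 16 16
16 16 16 16 16 15 16 16 16 16 14 15 14 12 14 15 16 15 15 15 16 16 16 15 16 16 16 16
16 16 16 16 16 16 16 16 15 15 13 15 14 13 15 16 16 15 14 14 16 16 16 16 16 16 16 16
16 17 17 17 17 17 16 15 13 15 16 17 17 17 15 17 17 17 16 15 16 15 15 16 17 17 17 17
16 17 16 17 16 16 15 15 15 17 17 17 17 16 14 17 17 16 16 17 17 15 14 13 16 17 17 17
16 16 16 17 16 15 16 17 17 16 17 17 15 15 17 17 17 16 15 17 17 17 16 12 14 16 17 17
17 17 16 16 16 16 17 16 17 17 17 16 13 11 17 17 14 13 17 17 17 17 17 14 14 15 14 17
17 17 16 14 16 17 17 16 14 16 17 17 15 13 17 17 14 11 17 17 17 17 16 17 14 11 12 14
17 17 15 16 15 17 17 16 14 16 16 17 15 12 17 16 16 16 17 17 17 16 15 15 17 12 10 14
16 15 15 17 14 17 17 17 17 14 11 17 15 14 17 15 13 17 17 16 14 16 15 12 18 15  8 15
16 15 15 14 17 14 14 17 17 14 12 17 17 17 17 17 15 16 15 16 14 16 16 14 15 16 13 12
16 15 17 13 16 12 14 15 15 17 17 17 14 14 13 16 18 16 13 17 17 17 17 16 14 18 16 12
15 16 17 17 16 16 17 15 13 17 16 12
[... 5816 characters left out ...]
5 16 16 14 12 13 13 13 13
15 15 15 15 14 12 14 16 15 15 15 15 14 13 15 16 15 15 15 13 13 13 13 13 12
15 15 15 15 15 11 11 16 16 15 16 16 15 16 16 16 15 16 13 12 13 13 13 13 12
15 15 15 15 15 11  6 11 16 16 15 16 16 16 15 15 16 13 11 12 13 12 12 12 13
15 15 15 15 15 14 12 10  9 12 15 16 16 16 16 14 11 11 12 13 13 12 12 12 13
15 15 15 15 15 15 15 14 12 10  9 10  9 10 10 10 11 12 13 12 13 13 12 13 12
15 15 15 15 15 15 15 15 15 14 12 11 11 11 11 12 13 13 13 13 13 13 13 13 13
15 15 15 15 15 15 15 15 15 15 15 14 14 13 14 13 13 13 13 13 13 13 13 13 13
15 15 15 15 15 15 15 15 15 15 15 14 14 13 14 13 13 13 13 13 13 13 14 13 14
15 15 15 15 15 14 15 15 15 15 15 14 14 14 13 14 13 13 13 13 13 13 13 13 14
```

Emit:
step_arm --motion '[{"linear": [-0.001,-0.005,0.01],"delta_rot": [0,0,0]},{"linear": [0,0,0.01],"delta_rot": [0,0,0]},{"linear": [0,0,0.007],"delta_rot": [0,0,0]},{"linear": [0,0,0],"delta_rot": [0,0,0]},{"linear": [0,0,0],"delta_rot": [0,0,0]}]'

```text
clock: 16.9
tool_pos: [0.432, -0.1796, -0.0008]
eef_rot: [0.636, 0.772, -0.0, -0.0]
contact_force: [-0.1, -0.1, -0.6]
finger_gap: 0.799
grip_force: 0.0
```

Emit:
step_arm --motion '[{"linear": [0,0,0],"delta_rot": [0,0,0]},{"linear": [0,0,0],"delta_rot": [0,0,0]},{"linear": [0,0,0],"delta_rot": [0,0,0]},{"linear": [0,0,0],"delta_rot": [0,0,0]},{"linear": [0,0,0],"delta_rot": [0,0,0]}]' --claw -0.4

```text
clock: 17.4
tool_pos: [0.4327, -0.1799, 0.0007]
eef_rot: [0.635, 0.772, 0.0, 0.001]
contact_force: [-2.3, 0.8, 6.4]
finger_gap: 0.451
grip_force: 59.4
```

Emit:
step_arm --motion '[{"linear": [0,0,-0.025],"delta_rot": [0,0,0]},{"linear": [0,0,-0.045],"delta_rot": [0,0,0]},{"linear": [0.035,0.021,0],"delta_rot": [0,0,0]},{"linear": [0.04,0.024,0],"delta_rot": [0,0,0]},{"linear": [0.04,0.024,0],"delta_rot": [0,0,0]}]'

```text
clock: 17.9
tool_pos: [0.4788, -0.0527, 0.0706]
eef_rot: [0.636, 0.772, 0.001, 0.001]
contact_force: [0.6, 0.5, -0.9]
finger_gap: 0.452
grip_force: 60.3
```

Emit:
step_arm --motion '[{"linear": [0.04,0.024,0],"delta_rot": [0,0,0]},{"linear": [0.04,0.024,0],"delta_rot": [0,0,0]},{"linear": [0.04,0.023,0],"delta_rot": [0,0,0]},{"linear": [0.04,0.023,0],"delta_rot": [0,0,0]},{"linear": [0.04,0.023,0],"delta_rot": [0,0,0]}]'

```text
clock: 18.4
tool_pos: [0.5548, 0.1672, 0.0699]
eef_rot: [0.635, 0.772, 0.0, 0.0]
contact_force: [1.0, -0.9, -0.4]
finger_gap: 0.448
grip_force: 60.3
```

Emit:
step_arm --motion '[{"linear": [0,0,0.02],"delta_rot": [0,0,0]},{"linear": [0,0,0],"delta_rot": [0,0,0]},{"linear": [0,0,0],"delta_rot": [0,0,0]}]'

```text
clock: 18.7
tool_pos: [0.5535, 0.1648, 0.0494]
eef_rot: [0.635, 0.772, -0.001, -0.0]
contact_force: [0.8, -1.2, -0.4]
finger_gap: 0.445
grip_force: 60.4
```

```bash
python3 - <<'E'
from h import *
st=status.read_state(); p=np.array(st['tool_pos']); print(p.round(4),np.round(st['eef_rot'],3))
R=__import__('scipy.spatial.transform',fromlist=['x']).Rotation.from_quat(st['eef_rot']).as_matrix()
print('tool delta',(R.T@(np.array([.5576,.1644,p[2]])-p)).round(4))
E
```

```text
[0.5535 0.1648 0.0494] [ 0.635  0.772 -0.001 -0.   ]
tool delta [-0.0011  0.0039 -0.    ]
```

Emit:
step_arm --motion '[{"linear": [-0.001,0.004,0.005],"delta_rot": [0,0,0]},{"linear": [0,0,0.007],"delta_rot": [0,0,0]},{"linear": [0,0,0],"delta_rot": [0,0,0]},{"linear": [0,0,0.005],"delta_rot": [0,0,0]},{"linear": [0,0,0.003],"delta_rot": [0,0,0]}]'

```text
clock: 19.2
tool_pos: [0.5583, 0.1646, 0.0294]
eef_rot: [0.636, 0.772, -0.0, -0.0]
contact_force: [-0.2, -0.3, -0.3]
finger_gap: 0.45
grip_force: 60.4
```

Emit:
step_arm --motion '[{"linear": [0,0,0.003],"delta_rot": [0,0,0]},{"linear": [0,0,0.002],"delta_rot": [0,0,0]},{"linear": [0,0,0.001],"delta_rot": [0,0,0]},{"linear": [0,0,0],"delta_rot": [0,0,0]}]'

```text
clock: 19.6
tool_pos: [0.5583, 0.1649, 0.0235]
eef_rot: [0.635, 0.772, -0.0, -0.0]
contact_force: [-0.6, 0.2, -1.7]
finger_gap: 0.45
grip_force: 60.4
```

Emit:
step_arm --motion '[{"linear": [0,0,0],"delta_rot": [0,0,0]},{"linear": [0,0,0],"delta_rot": [0,0,0]},{"linear": [0,0,0],"delta_rot": [0,0,0]},{"linear": [0,0,0],"delta_rot": [0,0,0]}]' --claw 0.2

```text
clock: 20.0
tool_pos: [0.5585, 0.165, 0.0238]
eef_rot: [0.635, 0.772, 0.0, 0.0]
contact_force: [0.1, 0.1, 0.3]
finger_gap: 0.6
grip_force: 0.0
```

Emit:
step_arm --motion '[{"linear": [0,0,-0.02],"delta_rot": [0,0,0]},{"linear": [0,0,-0.04],"delta_rot": [0,0,0]},{"linear": [-0.02,-0.03,-0.03],"delta_rot": [0,0,0]},{"linear": [-0.02,-0.045,0],"delta_rot": [0,0,0]},{"linear": [-0.02,-0.045,0],"delta_rot": [0,0,0]}]'

```text
clock: 20.5
tool_pos: [0.452, 0.0825, 0.1147]
eef_rot: [0.635, 0.772, 0.001, 0.001]
contact_force: [0.2, -0.3, 0.6]
finger_gap: 0.603
grip_force: 0.0
```

Emit:
step_arm --motion '[{"linear": [-0.02,-0.045,0],"delta_rot": [0,0,0]},{"linear": [0,0,0],"delta_rot": [0,0,0]},{"linear": [0,0,0],"delta_rot": [0,0,0]}]' --claw 1

```text
clock: 20.8
tool_pos: [0.4116, 0.0542, 0.1142]
eef_rot: [0.636, 0.772, 0.001, 0.001]
contact_force: [0.7, 0.2, -0.1]
finger_gap: 0.996
grip_force: 0.0
```

```bash
python3 - <<'E'
from h import *
t=avg('top',3); s=avg('scene',3); np.savez('a7.npz',t=t,s=s)
st=status.read_state(); print(np.round(st['tool_pos'],4))
g=lambda im:cv2.cvtColor(im.clip(0,255).astype(np.uint8),cv2.COLOR_BGR2GRAY)
for n,im,c in(('top',t,(349,156)),('scene',s,(374.5,210))):
    x0,y0=int(c[0])-22,int(c[1])-22
    p=cv2.GaussianBlur(cv2.resize(g(im)[y0:y0+45,x0:x0+45],None,fx=8,fy=8,interpolation=cv2.INTER_CUBIC),(0,0),2)
    m=(p>145).astype(np.uint8); k,l,sts,cen=cv2.connectedComponentsWithStats(m)
    i=l[int((c[1]-y0)*8),int((c[0]-x0)*8)]; q=cv2.findContours((l==i).astype(np.uint8),0,cv2.CHAIN_APPROX_NONE)[0]
    q=max(q,key=cv2.contourArea); (cx,cy),ax,an=cv2.fitEllipse(q); px=(np.array([cx,cy])+.5)/8-.5+[x0,y0]
    print(n,px.round(1),np.round(np.array(ax)/8,1),ray(n,px,.031).round(4), 'at28',ray(n,px,.028).round(4))
print('scene base');print('\n'.join(' '.join('%2d'%(v//10) for v in r) for r in g(s)[155:182,264:304]))
E
```

```text
[0.4127 0.0552 0.1135]
top [349.  155.2] [20.8 21.6] [[ 0.6193 -0.1086  0.031 ]] at28 [[ 0.6202 -0.1089  0.028 ]]
scene [374.4 209.7] [17.5 23.8] [[ 0.6204 -0.1109  0.031 ]] at28 [[ 0.6226 -0.1092  0.028 ]]
scene base
 1  2  2  2  2  2  1  1  3  9 14 10  3  1  1  1  2  2  2  1  2  2  7 14 16 17 16 16 17 17 17 16 13 12 12 13 13 15 15 15
 2  2  2  1  1  2  1  2  2  6  8  5  2  2  2  2  1  2  1  1  2  2  8 14 17 16 17 16 16 17 17 17 16 15 15 15 15 15 15 16
 2  2  2  2  1  1  2  1  1  1  1  1  1  2  2  2  2  2  1  1  2  5 11 16 17 17 17 16 16 17 17 17 16 16 16 15 16 16 16 16
 2  1  1  1  2  2  1  1  1  1  1  1  2  2  2  2  2  1  4  8 10 11 15 16 16 17 17 17 17 16 16 16 17 17 17 16 17 17 17 17
 1  1  2  1  2  1  1  1  2  2  1  1  1  2  2  1  1  2  9 14 15 15 16 16 16 16 17 17 17 16 16 16 16 17 17 17 17 17 16 16
 1  1  2  2  1  1  2  1  2  2  1  2  2  1  2  1  2  5 11 16 16 16 16 16 16 16 16 16 17 17 17 16 16 16 17 17 17 17 17 17
 1  2  1  1  1  2  5  8  5  1  2  2  2  2  1  2  2  4 11 16 16 16 16 16 16 16 16 16 17 17 17 17 17 16 16 16 17 17 16 16
 1  1  1  1  1  3  7  9  5  1  1  2  2  2 
[... 1657 characters left out ...]
2 11 15 12  7  7  4  1  1  4  6  6  7  8  8  6  6  6  7  8 10 14 16 16 13 12 14 14 11 14 16 16 16 16
16 16 15 15 15 14 13 12 13 14 11  9  9  8  6  6  7  7  7  6  8  8  6  9 13 14 15 16 14 12 12 12 13 10 11 16 17 17 16 17
16 16 15 15 15 15 14 12  8 12 12 11 13  9 10 13 13 14 14 13 13 14 14 15 15 15 14 11 11 13 12  9 10 10 14 17 17 17 17 16
16 16 15 15 15 15 15 13 10  8  9 11 15 13 13 13 12 12 13 12 13 13 13 12 12 12 14 13 14 14 10  7 10 15 16 16 17 17 17 16
16 16 16 15 15 15 15 15 13 12  9  9 12 14 15 14 13 13 13 13 13 14 14 14 14 14 15 15 12 10  8 10 14 16 16 16 16 16 16 16
16 16 16 15 15 15 15 15 15 14 13 11  8 10 11 12 14 15 15 16 16 16 16 15 14 13 12 10  9 10 13 15 16 16 16 16 16 16 16 16
```

Emit:
step_arm --motion '[{"linear": [-0.034,0.029,0],"delta_rot": [0,0,0]},{"linear": [-0.034,0.029,0],"delta_rot": [0,0,0]},{"linear": [-0.034,0.029,0],"delta_rot": [0,0,0]},{"linear": [-0.034,0.029,0],"delta_rot": [0,0,0]},{"linear": [-0.034,0.029,0],"delta_rot": [0,0,0]}]'

```text
clock: 21.6
tool_pos: [0.5887, -0.0852, 0.1129]
eef_rot: [0.635, 0.772, -0.0, -0.0]
contact_force: [0.5, 0.7, 0.5]
finger_gap: 1.0
grip_force: 0.0
```

Emit:
step_arm --motion '[{"linear": [-0.029,0.028,0.01],"delta_rot": [0,0,0]},{"linear": [0,0,0.02],"delta_rot": [0,0,0]},{"linear": [0,0,0.02],"delta_rot": [0,0,0]},{"linear": [0,0,0],"delta_rot": [0,0,0]},{"linear": [0,0,0],"delta_rot": [0,0,0]}]'

```text
clock: 22.1
tool_pos: [0.6199, -0.107, 0.0631]
eef_rot: [0.635, 0.772, -0.0, -0.001]
contact_force: [0.3, 0.5, 2.3]
finger_gap: 1.0
grip_force: 0.0
```

```bash
cat >> h.py <<'E'
def delta(X):
    from scipy.spatial.transform import Rotation
    st=status.read_state(); p=np.array(st['tool_pos']); print(p.round(4),(Rotation.from_quat(st['eef_rot']).as_matrix().T@(np.array(X)-p)).round(4))
E
python3 -c "
from h import *
delta([.6197,-.1088,.018])"
```

```text
[ 0.6199 -0.107   0.0631] [-0.0018 -0.0005  0.0451]
```

Emit:
step_arm --motion '[{"linear": [-0.002,0,0.015],"delta_rot": [0,0,0]},{"linear": [0,0,0.013],"delta_rot": [0,0,0]},{"linear": [0,0,0.01],"delta_rot": [0,0,0]},{"linear": [0,0,0.007],"delta_rot": [0,0,0]},{"linear": [0,0,0],"delta_rot": [0,0,0]}]'

```text
clock: 22.6
tool_pos: [0.6193, -0.1091, 0.0172]
eef_rot: [0.635, 0.772, -0.001, -0.001]
contact_force: [0.9, -1.0, 0.2]
finger_gap: 0.999
grip_force: 0.0
```

Emit:
step_arm --motion '[{"linear": [0,0,0],"delta_rot": [0,0,0]},{"linear": [0,0,0],"delta_rot": [0,0,0]},{"linear": [0,0,0],"delta_rot": [0,0,0]},{"linear": [0,0,0],"delta_rot": [0,0,0]},{"linear": [0,0,0],"delta_rot": [0,0,0]}]' --claw 0

```text
clock: 23.1
tool_pos: [0.6211, -0.1095, 0.0201]
eef_rot: [0.635, 0.772, 0.001, 0.001]
contact_force: [-0.1, 0.4, 5.8]
finger_gap: 0.672
grip_force: 63.9
```

Emit:
step_arm --motion '[{"linear": [0,0,-0.025],"delta_rot": [0,0,0]},{"linear": [0,0,-0.04],"delta_rot": [0,0,0]},{"linear": [0.03,-0.001,0],"delta_rot": [0,0,0]},{"linear": [0.042,-0.002,0],"delta_rot": [0,0,0]},{"linear": [0.042,-0.002,0],"delta_rot": [0,0,0]}]'

```text
clock: 23.6
tool_pos: [0.5934, 0.0023, 0.0841]
eef_rot: [0.636, 0.772, 0.0, 0.0]
contact_force: [0.4, 0.4, -1.5]
finger_gap: 0.67
grip_force: 64.2
```

Emit:
step_arm --motion '[{"linear": [0.042,-0.002,0],"delta_rot": [0,0,0]},{"linear": [0.042,-0.002,0],"delta_rot": [0,0,0]},{"linear": [0.042,-0.002,0],"delta_rot": [0,0,0]},{"linear": [0.04,-0.001,0],"delta_rot": [0,0,0]},{"linear": [0,0,0.02],"delta_rot": [0,0,0]}]'

```text
clock: 24.1
tool_pos: [0.5555, 0.168, 0.0662]
eef_rot: [0.633, 0.774, 0.003, 0.001]
contact_force: [0.9, -0.3, -1.5]
finger_gap: 0.669
grip_force: 64.2
```

Emit:
step_arm --motion '[{"linear": [0,0,0],"delta_rot": [0,0,0]},{"linear": [0,0,0],"delta_rot": [0,0,0]},{"linear": [0,0,0],"delta_rot": [0,0,0]}]'

```text
clock: 24.4
tool_pos: [0.5552, 0.1625, 0.0643]
eef_rot: [0.636, 0.772, 0.0, 0.0]
contact_force: [0.1, 0.2, -0.4]
finger_gap: 0.664
grip_force: 64.2
```

```bash
python3 - <<'E'
from h import *
delta([.5577,.1641,.0265])
s=avg('scene',3)
st=status.read_state(); p=st['tool_pos']
b=cv2.resize(s[130:200,245:325].clip(0,255).astype(np.uint8),(800,700),interpolation=cv2.INTER_CUBIC)[:600]
cv2.imwrite('pics/c8.png',b)
C=lambda P:(np.array(P)-[245,130]+.5)*10-.5
ang=np.linspace(0,2*np.pi,8,endpoint=False)
for z in (.0109,-.0041): print(z,C(proj('scene',[[p[0]+.03*np.cos(a),p[1]+.03*np.sin(a),p[2]+z] for a in ang])).round().tolist())
E
```

```text
[0.5552 0.1625 0.0643] [0.0011 0.0028 0.0378]
0.0109 [[466.0, 188.0], [389.0, 164.0], [306.0, 183.0], [264.0, 234.0], [288.0, 289.0], [366.0, 314.0], [451.0, 295.0], [492.0, 242.0]]
-0.0041 [[468.0, 231.0], [392.0, 207.0], [310.0, 226.0], [268.0, 277.0], [292.0, 332.0], [369.0, 358.0], [453.0, 338.0], [494.0, 285.0]]
```

View pics/c8.png

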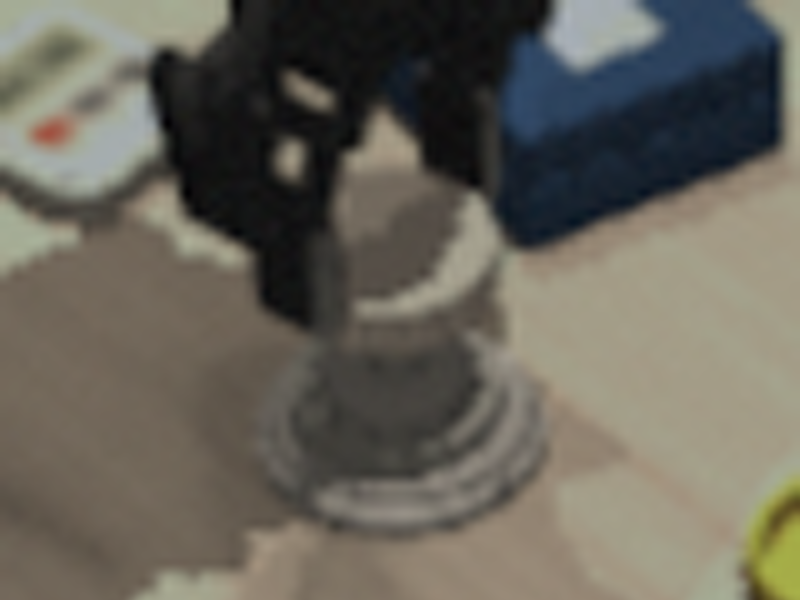

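The cap is held level, closed face up, over the stacked disc and spacer. Its right edge at crop (503,240) is within about 1 mm of plan after the known bias, so I'll lower it.

Emit:
step_arm --motion '[{"linear": [0.001,0.003,0.008],"delta_rot": [0,0,0]},{"linear": [0,0,0.01],"delta_rot": [0,0,0]},{"linear": [0,0,0.006],"delta_rot": [0,0,0]},{"linear": [0,0,0.004],"delta_rot": [0,0,0]},{"linear": [0,0,0.002],"delta_rot": [0,0,0]}]'

```text
clock: 25.05
tool_pos: [0.5569, 0.1646, 0.0327]
eef_rot: [0.635, 0.772, -0.001, -0.0]
contact_force: [0.0, 0.1, -0.5]
finger_gap: 0.669
grip_force: 64.2
```

Emit:
step_arm --motion '[{"linear": [0,0,0.003],"delta_rot": [0,0,0]},{"linear": [0,0,0.002],"delta_rot": [0,0,0]},{"linear": [0,0,0],"delta_rot": [0,0,0]}]'

```text
clock: 25.35
tool_pos: [0.5573, 0.1647, 0.0284]
eef_rot: [0.635, 0.772, -0.0, -0.0]
contact_force: [-0.1, 0.0, 0.8]
finger_gap: 0.671
grip_force: 64.2
```

Emit:
step_arm --motion '[{"linear": [0,0,0.001],"delta_rot": [0,0,0]},{"linear": [0,0,0.001],"delta_rot": [0,0,0]},{"linear": [0,0,0],"delta_rot": [0,0,0]}]'

```text
clock: 25.65
tool_pos: [0.5574, 0.1647, 0.0266]
eef_rot: [0.635, 0.772, 0.0, 0.0]
contact_force: [0.2, -0.1, -0.9]
finger_gap: 0.673
grip_force: 64.2
```

Emit:
step_arm --motion '[{"linear": [0,0,0],"delta_rot": [0,0,0]},{"linear": [0,0,0],"delta_rot": [0,0,0]},{"linear": [0,0,0],"delta_rot": [0,0,0]},{"linear": [0,0,0],"delta_rot": [0,0,0]}]' --claw 0.6

```text
clock: 26.05
tool_pos: [0.5575, 0.1647, 0.0267]
eef_rot: [0.635, 0.772, 0.0, 0.0]
contact_force: [-0.2, -0.7, -0.1]
finger_gap: 0.799
grip_force: 0.0
```

Emit:
step_arm --motion '[{"linear": [0,0,-0.015],"delta_rot": [0,0,0]},{"linear": [0,0,-0.03],"delta_rot": [0,0,0]},{"linear": [0,0,-0.04],"delta_rot": [0,0,0]},{"linear": [-0.03,-0.035,0],"delta_rot": [0,0,0]},{"linear": [-0.03,-0.035,0],"delta_rot": [0,0,0]}]'

```text
clock: 26.55
tool_pos: [0.5013, 0.0924, 0.1132]
eef_rot: [0.635, 0.773, 0.001, 0.001]
contact_force: [0.0, -0.7, -0.6]
finger_gap: 0.797
grip_force: 0.0
```

Emit:
step_arm --motion '[{"linear": [-0.04,-0.03,0],"delta_rot": [0,0,0]},{"linear": [-0.04,-0.03,0],"delta_rot": [0,0,0]},{"linear": [-0.04,0,0],"delta_rot": [0,0,0]},{"linear": [0,0,0],"delta_rot": [0,0,0]},{"linear": [0,0,0],"delta_rot": [0,0,0]}]'

```text
clock: 27.05
tool_pos: [0.4645, -0.0377, 0.1118]
eef_rot: [0.636, 0.771, 0.0, 0.0]
contact_force: [-0.1, 0.7, 0.5]
finger_gap: 0.796
grip_force: 0.0
```

```bash
python3 - <<'E'
from h import *
t=avg('top',3); s=avg('scene',3)
g=lambda im:cv2.cvtColor(im.clip(0,255).astype(np.uint8),cv2.COLOR_BGR2GRAY)
print('expected cap top (.5575,.165,.037)',proj('top',[.5575,.165,.037]).round(1),proj('scene',[.5575,.165,.037]).round(1))
e=lambda n,z:np.round([proj(n,[[.5575+.03*np.cos(a),.165+.03*np.sin(a),z] for a in np.linspace(0,6.283,60)]).min(0),proj(n,[[.5575+.03*np.cos(a),.165+.03*np.sin(a),z] for a in np.linspace(0,6.283,60)]).max(0)],1).tolist()
print('extent cap top',e('top',.037),e('scene',.037),'disc top',e('scene',.022))
print('top');print('\n'.join(' '.join('%2d'%(v//10) for v in r) for r in g(t)[160:198,229:265]))
print('scene');print('\n'.join(' '.join('%2d'%(v//10) for v in r) for r in g(s)[150:186,264:304]))
E
```

```text
expected cap top (.5575,.165,.037) [[245.7 176.8]] [[283.1 163.4]]
extent cap top [[234.4, 165.8], [257.0, 187.9]] [[271.9, 156.0], [294.3, 171.0]] disc top [[272.3, 160.1], [294.5, 175.1]]
top
17 16 17 17 17 16 17 17 16 17 16 16 17 16 17 16 17 17 16 16 17 17 16 17 17 17 17 16 16 17 16 17 17 16 17 17
17 17 16 17 17 16 17 16 17 17 17 17 17 17 17 17 16 17 17 16 17 17 17 17 17 17 17 17 17 17 17 17 17 17 17 17
17 17 17 17 17 17 17 17 17 17 17 17 17 17 17 17 17 17 17 17 17 17 16 17 17 17 17 16 17 17 17 17 17 17 17 17
16 17 17 17 17 17 17 17 17 16 17 17 17 17 17 17 17 17 17 17 17 17 17 17 17 16 17 17 17 17 17 17 17 17 17 17
17 16 17 17 17 16 16 16 16 16 16 16 16 17 17 17 17 15 17 16 16 16 16 16 16 16 16 16 17 17 16 16 16 17 16 16
17 16 17 16 16 16 16 16 16 15 16 16 16 16 14 15 14 12 15 15 15 15 15 16 16 16 16 15 16 16 16 16 16 16 16 16
17 17 17 17 17 16 16 16 16 16 16 16 15 14 13 15 14 13 15 16 16 15 13 14 16 16 16 16 16 16 16 16 16 16 16 16
17 17 17 17 17 17 16 17 16 17 16 15 13 15 16 17 17 17 18 17 17 17 14 13 16 15 16 16 17 17 17 17 16 17 17 16
17 17 17 17 17 17 17 17 16 16 15 15 15 18 
[... 6823 characters left out ...]
5 15 14 12  9  9 12 14 15 14 12 11  6  3  4  5  6  5  3  3  3  3  3  3  2  2  2  1  1  1  1  1  2  2
16 16 16 15 15 15 15 15 15 14 13 11  8 10 11 12 13 11  4  3  4  5  6  6  5  5  5  3  3  3  2  6  8  3  1  1  1  1  1  1
16 16 16 15 15 15 15 15 15 15 14 13 12 10  7  8  9  7  3  3  5  6  7  6  6  5  4  3  3  3  2  9 14 12  8  1  1  1  1  2
16 16 16 15 15 15 15 15 15 15 14 14 14 13 12 11  9  5  2  3  5  6  6  6  5  4  3  3  3  2  2  8 14 16 14 11  6  1  1  2
16 16 16 16 15 15 15 15 15 15 14 14 14 14 14 14 12  6  2  3  4  5  5  5  4  3  3  3  2  2  2  4  8 12 15 16 14 12  6  2
16 16 16 16 15 15 15 14 14 14 14 14 14 14 14 14 13  7  1  2  3  4  4  4  3  3  3  3  2  2  2  1  3  6 10 12 15 14  6  2
```

The cap's outline matches the expected seated position to within a pixel in both views: top columns 233.5–256.5 and lower edge at row 188, and the scene lower edge at row 171. The arm is clear, so I'll hand in.

```bash
python3 -c "
from cell import ticket
print(ticket.finish_job())"
```

```text
the job is handed in; nothing more can be done
None
```

The filter holder is assembled and handed in at about 27 s: I turned the cap on the ramp, then stacked disc, spacer and cap on the post; my last camera check showed the cap seated, but no verdict came back.

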